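# Fit a sight glass in a dust-drum lid and screw its ring snug

### The arm

A 7-joint arm with a two-finger parallel gripper is mounted at the origin on the work surface. World frame = base frame: x ahead of the robot, y to its left, z up, the work surface at z = 0. Lengths are in m, angles in rad, forces in N, time in s.
With the tool pointing down it reaches from about 0.4 to 0.85 m from the base axis. Payload 10.4 kg.
Tool frame: the origin (TCP) lies at the very end of the fingers, on their centre line; the grasp point (between the pads) lies 19 mm behind it; z points along the fingers, y is the direction in which the jaws open and shut (so a half turn about z gives the same grasp; the last joint's range is limited). The gripper opens to 87 mm and grips with 3 to 60 N. Pads are 19 mm wide; open, the fingers measure 117 mm over their backs; the gripper's body (75 mm by 190 mm) begins 51 mm behind the grasp point.
Start: joints at [1.292, 0.332, -0.065, 1.46, 0.022, 1.35, -0.088], TCP at [0.158, -0.605, 0.19] pointing down, gripper open.
Joint ranges: [-2.6, 2.6], [-0.5, 2.12], [-1.47, 1.34], [0.16, 2.42], [-1.27, 4.41], [0.06, 2.06], [-2.6, 2.6]. Speed limits (rad/s): [2.22, 2.22, 2.79, 2.79, 3.14, 3.14, 3.14].

### API

Orientations are given as a unit quaternion [x, y, z, w].
In Python, from bench import r, eyes, job gives the robot as it stands. The module is installed in compiled form; this text tells all that it offers.
- The arm moves only by the tool play_rows, never from a script. Its argument "motion" is a list of rows, each a list of 7 numbers: the shift along the tool's x, y, z as a fraction of full scale, then the turn, a rotation vector about the tool's x, y, z as a fraction of full scale, then the opening in per cent of the stroke, from 0 (shut) to 100 (fully open). A call has 1 to 5 rows; each row is the pose to reach, as a shift and turn from the pose commanded when the call began, along the tool's axes at that moment; what a row does not reach only later rows make up. Full scale, the value 1, is 0.2 m for a shift and 90 degrees for a turn. A row lasts 1/8 s, in which the tool goes at most 62.5 mm and 10.7 degrees, less where a joint would pass 70% of its speed; a pose out of reach is approached as far as the arm can. A call with a number of a shift or a turn outside -1 to 1 is refused whole. A call with a gripper value outside its range is refused whole. The fingers move at their own pace and stop on an object; "squeeze" is the grip in N (left out, the last holds). Time passes only in rows, so rows that repeat a pose let the fingers close. It gives the time, the measured TCP pose, the force and the opening at its end, in the units of the state.
- r.read_state(): the state, without advancing time (a new reading comes with each control period).
- eyes.camera(name): name is "scene" or "top"; returns a dict with "image" (384x512x3 uint8, red, green, blue), "mtx" (3x3 intrinsics, pixels), "R" (3x3) and "t" (3): a world point X has camera coordinates R X + t. Camera axes: x right, y down, z forward; pixel columns grow to the right and rows downward; lengths in m; the calibration is good to about 2 mm. A picture is of the moment at which its call begins. There is no depth.
- job.close_job(): hands the job in, once; it reports no verdict.
Trained networks look in a picture, given as the dict that the camera call returned (one of the last four; its "shot" number tells which), for a name from the list of things; names that differ only in an ending like _2 or _b are one class to them, and where a whole thing is asked for, a point or a joint stands for the part that bears it (a point fixed in the world has none). Each returns a list of dicts, best first, with "p" (0 to 1); they miss things now and then, are a little off and sometimes report something else, mostly with a low value. They report only what shows in the picture. A call takes as long as a camera call.
- eyes.regions_of(picture, label): "region" (384x512 bool, what is visible of it) and "xy" ([column, row] in pixels, amid what is visible of it).
- eyes.landmark_of(picture, label): "xy" ([column, row] in pixels: a listed point, or the origin of a listed thing).
The state is a dict: "time": time; "joint_positions": joint angles; "joint_vel": joint speeds; "joint_torque": joint torques, N m; "ee_pos": TCP position; "eef_rot": TCP orientation; "ft_force": force on the tool from outside, world axes, zero at the start; "torque": the same for the moment, N m; "width": finger opening in m.
Only numpy, scipy, OpenCV 4.12 (cv2) and the standard library are available. Lean on these libraries where they do the work, as an engineer would, in place of code of your own. Each camera call takes 0.05 s, during which the arm holds its last target. There are 200 camera calls.

### The job

Fit the new clear (green-tinted) sight glass into the port on the drum lid: drop it flat into the bore onto its gasket, then set the brass ring over it and screw it down, clockwise from above, until it is snug and holds the glass firmly by itself. Do it by feel, hand tight and no more: the glass cracks if squeezed or pressed hard, and the thread must not be forced. Leave the old milky glass and everything else on the bench where it is.

Things in the scene. Friction and masses are not known exactly. Their poses are not given: they have to be found in the camera images.
- glass_centre (a point): the new sight glass: a clear, green-tinted glass disc 36 mm across and 10 mm thick, 25 g, lying flat on the bench; this is the point at its centre, half-way up (5 mm above its underside), z along its axis. Its edges are bevelled. Fragile: it cracks under about 30 N of squeezing or pressing.
- old_glass_centre (a point): the old sight glass, scratched milky white, otherwise the same disc of 36 x 10 mm; point at its centre. Not to be used; it stays where it lies.
- ring_centre (a point): the brass retaining ring, lying lip uppermost on the bench: an octagon 58 mm across flats, 15.5 mm high, about 120 g. Point on its axis half-way up; z up its axis; x, and every 45 degrees from x, points square out of one of its eight flats. The 3 mm lip on top leaves a 28 mm window; the skirt below is 51 mm wide inside, with four thread lugs near its lower edge.
- port_mouth (a point): sight port on the drum lid: an upright steel neck 42 mm across, 49 mm over its thread, standing 32 mm above the lid (white, 290 mm across, 22 mm high, fixed). Point: centre of the neck's rim, 54 mm above the bench, z up. The bore is 38 mm wide and holds a springy red gasket whose top lies 5.5 to 8 mm below the rim, as far as it has set, so a seated glass stands 2 to 4.5 mm proud.
- port_thread (a point): point on the neck's axis 6 mm below its rim, at its right-hand four-start thread: the ring sinks 24 mm per turn (3.8 mm per rad). The four starts, 90 degrees apart, are at an unknown angle that these axes do not show. Set over the neck, the ring rests on the thread with its underside 1 to 8 mm below the rim; turned clockwise it sinks at that rate at once and is caught within a quarter turn.
- port_seat (a point): point on the neck's axis at the gasket's seat, 10.5 mm below the rim. The ring meets the glass after 0.1 to 2.6 rad of turning, its underside 8 to 10.5 mm below the rim; it then stops sinking for about 0.4 rad while the thread's slack is taken up, then bites and is drawn down, clamping about 17 N per mm of further sinking (65 N per rad). 10 to 20 N is snug, 30 N too much. It stays where it is left.
- scraper: bystander: wall scraper with wooden handle, 70 mm steel blade, lying beyond the drum lid, whose own handle and black cap stand up to 27 mm above its top
- wide_scraper: bystander: wider scraper, 85 mm blade, at the left
- soap0: bystander: white soap bar, 68 x 68 x 22 mm
- soap1: bystander: white soap bar, 68 x 68 x 22 mm
- soap2: bystander: white soap bar, 68 x 68 x 22 mm
- brush: bystander: bench brush with yellow bristles, 150 mm long

How it is judged:
By the outcome, as a careful person would: the job done as asked, in the order asked, and still so for the second after the job is handed in, with the robot touching nothing.
It also fails if it takes over 72 s, if anything falls off the work surface, if the arm or the gripper's body presses on something with over 40 N, if the wrist force passes 120 N, or if a joint passes its speed limit or range.

## Working session

There is one attempt and no reset: what is moved stays moved. The work goes in short steps, Python scripts to look and compute and a tool call to move; the robot and the scene stay as the last step left them, time stands still between calls to the robot, and variables do not carry over. Pictures are saved under pics/ and viewed, about 8 in all and at most 12, crops included, and the job is handed in when it is done.

Besides the shell and the picture viewer there is one more tool, called after "Request:" in YAML: its name, and indented under it one key for each argument. play_rows: Moves the arm, as the interface text tells. Shift numbers are shares of 0.2 m and turn numbers shares of 90 degrees, none past 1 either way. Its arguments: {"type":"object","properties":{"motion":{"type":"array","items":{"type":"array","items":{"type":"number"}}},"squeeze":{"type":"number"}},"required":["motion"]}

```bash
mkdir -p pics; ls; cat > h.py <<'E'
import numpy as np, cv2
from bench import r, eyes, job
from scipy.spatial.transform import Rotation as Ro
def ray(p,xy,z):
    d=p["R"].T@np.linalg.inv(p["mtx"])@np.array([xy[0],xy[1],1.]); c=-p["R"].T@p["t"]
    return c+d*(z-c[2])/d[2]
def proj(p,X):
    q=p["mtx"]@(p["R"]@np.asarray(X,float)+p["t"]); return q[:2]/q[2]
def save(p,n,crop=None,s=1):
    im=p["image"][...,::-1]
    if crop: a,b,c,d=crop; im=im[b:d,a:c]
    cv2.imwrite("pics/"+n,cv2.resize(im,None,fx=s,fy=s,interpolation=cv2.INTER_CUBIC))
def tool(dw,st=None):
    st=st or r.read_state(); return Ro.from_quat(st["eef_rot"]).inv().apply(dw)/0.2
E
python3 - <<'E'
from h import *
np.set_printoptions(precision=4,suppress=True)
s=r.read_state(); print(s)
print(Ro.from_quat(s["eef_rot"]).as_matrix())
Z=dict(glass_centre=.005,old_glass_centre=.005,ring_centre=.00775,port_mouth=.054)
for n in("top","scene"):
    p=eyes.camera(n); save(p,n+"0.png",s=1.5)
    print(n,-p["R"].T@p["t"])
    for k,z in Z.items():
        for l in eyes.landmark_of(p,k)[:2]: print(k,l["p"],l["xy"],ray(p,l["xy"],z))
E
```

```text
pics
{'time': 0.0, 'joint_positions': array([ 1.2924,  0.3329, -0.0647,  1.461 ,  0.0216,  1.3499, -0.0885]), 'joint_vel': array([ 0.0003,  0.0005,  0.0003, -0.0003, -0.0021, -0.0011, -0.    ]), 'joint_torque': array([ -0.0009, -62.3264,   0.0238, -38.9887,  -0.0614,   0.0399,
         0.0002]), 'ee_pos': array([ 0.158 , -0.6042,  0.189 ]), 'eef_rot': array([ 0.9918,  0.1276, -0.0001, -0.0007]), 'ft_force': array([ 0.508 ,  0.2597, -0.9637]), 'torque': array([ 0.0323,  0.0052, -0.0078]), 'width': 0.08725215657416599}
[[ 0.9675  0.253  -0.0004]
 [ 0.253  -0.9675  0.0014]
 [-0.0001 -0.0014 -1.    ]]
top [0.4557 0.0071 0.9625]
glass_centre 0.49 [145.6, 272.5] [0.3964 0.2894 0.005 ]
old_glass_centre 0.63 [366.7, 271.7] [ 0.4007 -0.2811  0.005 ]
ring_centre 0.88 [364.7, 189.8] [ 0.6145 -0.2845  0.0078]
port_mouth 0.72 [265.2, 250.2] [ 0.4545 -0.0177  0.054 ]
scene [1.3828 0.1611 0.7291]
glass_centre 0.61 [354.3, 172.5] [0.4112 0.2908 0.005 ]
old_glass_centre 0.74 [171.5, 259.1] [ 0.7937 -0.139   0.005 ]
old_glass_centre 0.46 [165.1, 157.0] [ 0.3982 -0.283   0.005 ]
ring_centre 0.55 [139.5, 203.6] [ 0.6194 -0.2818  0.0078]
port_mouth 0.85 [245.0, 165.5] [ 0.4793 -0.0169  0.054 ]
port_mouth 0.62 [166.2, 158.2] [ 0.4703 -0.2479  0.054 ]
```

View pics/top0.png

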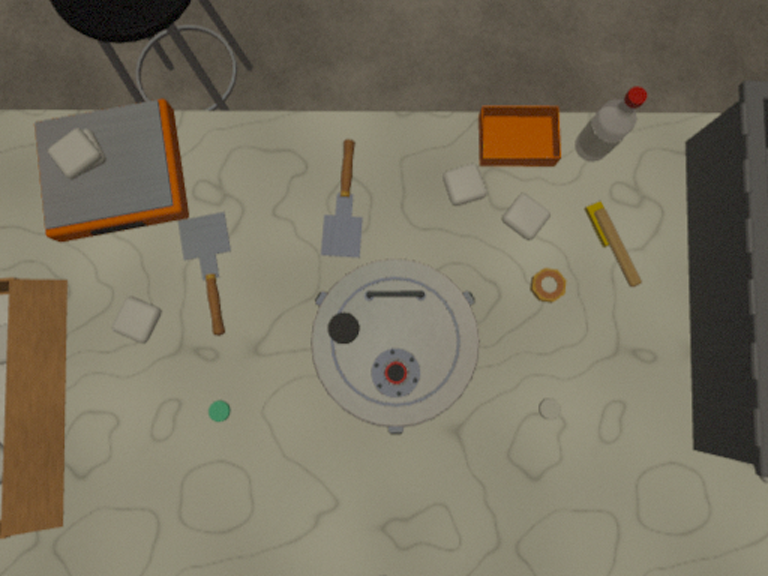

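View pics/scene0.png

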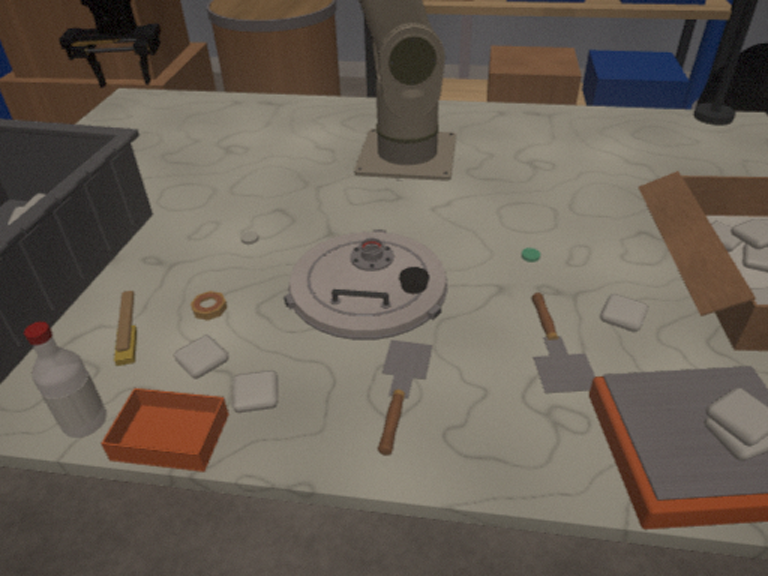

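The top view shows the green glass at about (219,411), the ring at (548,285), the milky glass at (549,408) and the port with its red gasket at (396,372), all in 1.5x pixels. Next I'll measure them subpixel by colour.

```bash
cat >> h.py <<'E'
np.set_printoptions(precision=4,suppress=True)
def blob(p,cond,near,rad):
    im=p["image"].astype(float); R,G,B=im[...,0],im[...,1],im[...,2]
    w={"g":G-np.maximum(R,B)*1.0,"r":R-np.maximum(G,B)*1.0}[cond]
    yy,xx=np.mgrid[:384,:512]; w=np.where(np.hypot(xx-near[0],yy-near[1])<rad,np.clip(w-12,0,40),0)
    return np.array([(w*xx).sum(),(w*yy).sum()])/w.sum(), (w>0).sum()
def tri(ps,xys):
    from scipy.optimize import least_squares
    s=least_squares(lambda X:np.concatenate([proj(p,X)-q for p,q in zip(ps,xys)]),[.5,0,.03]); return s.x,s.fun
E
python3 - <<'E'
from h import *
t=eyes.camera("top"); s=eyes.camera("scene")
for p,g,po in((t,(146,274),(264,248)),(s,(354,170),(247,162))):
    b,n=blob(p,"g",g,14); print("glass",b,n,ray(p,b,.006))
    b,n=blob(p,"r",po,14); print("gasket",b,n,ray(p,b,.0475),ray(p,b,.054))
save(t,"port_t.png",(234,218,294,278),6)
im=np.hstack([cv2.resize(p["image"][b:b+60,a:a+60,::-1],(360,360),interpolation=cv2.INTER_CUBIC) for p,a,b in((t,234,218),(t,335,160))])
im2=np.hstack([cv2.resize(s["image"][b:b+40,a:a+60,::-1],(360,240),interpolation=cv2.INTER_CUBIC) for a,b in((217,145),(110,182))])
cv2.imwrite("pics/c.png",np.vstack([im,im2]))
for p in (t,s):
  R=eyes.regions_of(p,"ring_centre")
  for q in R[:1]:
    ys,xs=np.nonzero(q["region"]); print("ring",q["p"],q["xy"],len(xs),xs.mean(),ys.mean(),ray(p,(xs.mean(),ys.mean()),.0115), xs.min(),xs.max(),ys.min(),ys.max())
    (c,wh,a)=cv2.minAreaRect(np.stack([xs,ys],1).astype(np.float32)); print(c,wh,a)
E
```

```text
glass [145.5317 273.7077] 170 [0.3934 0.2891 0.006 ]
gasket [263.3862 248.0808] 123 [ 0.4596 -0.0134  0.0475] [ 0.4596 -0.0132  0.054 ]
glass [353.5489 168.9913] 95 [0.3957 0.2891 0.006 ]
gasket [247.1364 162.1295] 52 [ 0.4539 -0.0152  0.0475] [ 0.4628 -0.0136  0.054 ]
ring 0.68 [364.0, 192.8] 305 364.8622950819672 189.58032786885246 [ 0.6145 -0.2838  0.0115] 354 376 179 200
(365.01220703125, 189.3902587890625) (21.239633560180664, 21.708152770996094) 51.34019470214844
```

View pics/c.png

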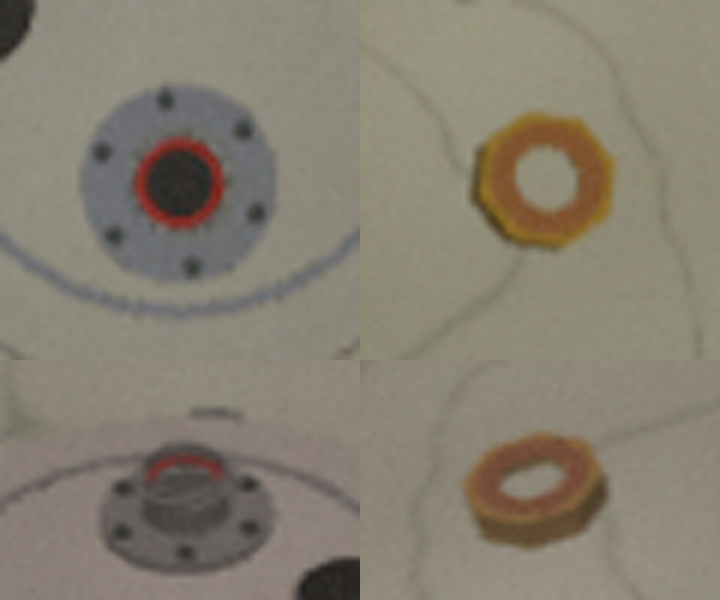

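The crops show the red gasket centred in the neck and the ring's octagon clearly. Positions: glass about (0.394, 0.289), port about (0.460, -0.013), ring about (0.6145, -0.284). I'll start the transit to the glass.

Request:
play_rows:
  motion:
    - [0.2, -0.1, 0, 0, 0, 0, 100]
    - [0.4, -0.2, 0, 0, 0, 0, 100]
    - [0.6, -0.3, 0, 0, 0, 0, 100]
    - [0.8, -0.4, 0, 0, 0, 0, 100]
    - [1, -0.5, 0, 0, 0, 0, 100]
  squeeze: 8

```text
time: 1.32
ee_pos: [0.3273, -0.4563, 0.1901]
eef_rot: [0.992, 0.128, 0.0, 0.0]
ft_force: [0.3, -0.1, 0.7]
width: 0.0869
```

Request:
play_rows:
  motion:
    - [0.2, -0.2, 0, 0, 0, 0, 100]
    - [0.4, -0.4, 0, 0, 0, 0, 100]
    - [0.6, -0.6, 0, 0, 0, 0, 100]
    - [0.8, -0.8, 0, 0, 0, 0, 100]
    - [1, -1, 0, 0, 0, 0, 100]

```text
time: 1.95
ee_pos: [0.47, -0.2117, 0.1902]
eef_rot: [0.992, 0.127, 0.0, 0.0]
ft_force: [1.7, 0.3, -0.1]
width: 0.0868
```

Request:
play_rows:
  motion:
    - [0.1, -0.2, 0, 0, 0, 0, 100]
    - [0.2, -0.4, 0, 0, 0, 0, 100]
    - [0.3, -0.6, 0, 0, 0, 0, 100]
    - [0.4, -0.8, 0, 0, 0, 0, 100]
    - [0.5, -1, 0, 0, 0, 0, 100]

```text
time: 2.58
ee_pos: [0.5156, 0.0069, 0.1901]
eef_rot: [0.992, 0.127, 0.0, 0.0]
ft_force: [1.6, -0.3, 0.9]
width: 0.0872
```

Request:
play_rows:
  motion:
    - [0, -0.2, 0, 0, 0, 0, 100]
    - [0, -0.4, 0, 0, 0, 0, 100]
    - [0, -0.6, 0, 0, 0, 0, 100]
    - [0, -0.8, 0, 0, 0, 0, 100]
    - [0, -1, 0, 0, 0, 0, 100]

```text
time: 3.2
ee_pos: [0.4644, 0.2002, 0.1901]
eef_rot: [0.992, 0.127, 0.0, 0.0]
ft_force: [0.1, -0.2, 0.8]
width: 0.087
```

```bash
python3 - <<'E'
from h import *
s=r.read_state(); print(s); print(tool(np.array([.3945,.289,.06])-s["ee_pos"]))
E
```

```text
{'time': 3.2, 'joint_positions': array([ 0.2317,  0.1336, -0.7811,  1.7368,  0.0977,  1.3104, -1.8853]), 'joint_vel': array([-0.4349,  0.1381, -0.2596, -0.0968,  0.1201,  0.021 , -0.7137]), 'joint_torque': array([  3.3885, -40.2743,  -2.6877, -37.7901,  -0.3457,   0.003 ,
         1.5399]), 'ee_pos': array([0.4644, 0.2002, 0.1901]), 'eef_rot': array([0.9918, 0.1274, 0.0003, 0.0001]), 'ft_force': array([ 0.1269, -0.2226,  0.7507]), 'torque': array([ 0.0159,  0.0188, -0.0623]), 'width': 0.08698039620439697}
[-0.2266 -0.5182  0.6501]
```

Request:
play_rows:
  motion:
    - [-0.08, -0.17, 0.2, 0, 0, 0, 100]
    - [-0.15, -0.35, 0.4, 0, 0, 0, 100]
    - [-0.227, -0.518, 0.6, 0, 0, 0, 100]
    - [-0.227, -0.518, 0.65, 0, 0, 0, 100]
    - [-0.227, -0.518, 0.65, 0, 0, 0, 100]

```text
time: 3.82
ee_pos: [0.3949, 0.2873, 0.0596]
eef_rot: [0.992, 0.127, -0.0, 0.0]
ft_force: [1.0, 0.9, 0.5]
width: 0.0871
```

Request:
play_rows:
  motion:
    - [0, 0, 0.1, 0, 0, 0, 100]
    - [0, 0, 0.2, 0, 0, 0, 100]
    - [0, 0, 0.285, 0, 0, 0, 100]
    - [0, 0, 0.285, 0, 0, 0, 100]
    - [0, 0, 0.285, 0, 0, 0, 70]
  squeeze: 5

```text
time: 4.45
ee_pos: [0.3949, 0.2881, 0.0032]
eef_rot: [0.992, 0.128, 0.0, -0.0]
ft_force: [-0.3, 0.9, 0.8]
width: 0.0825
```

```bash
python3 - <<'E'
from h import *
s=r.read_state(); print(s["ee_pos"],s["joint_positions"],s["width"],s["ft_force"])
t=eyes.camera("top"); c=eyes.camera("scene")
im=np.hstack([cv2.resize(p["image"][b:b+60,a:a+60,::-1],(400,400),interpolation=cv2.INTER_CUBIC) for p,a,b in((t,116,244),(c,324,130))])
cv2.imwrite("pics/g1.png",im)
E
```

```text
[0.3949 0.2881 0.0032] [-0.0011  0.3444 -0.8088  1.9763  0.3062  0.9448 -2.2776] 0.0824721267614127 [-0.2733  0.8847  0.7606]
```

View pics/g1.png

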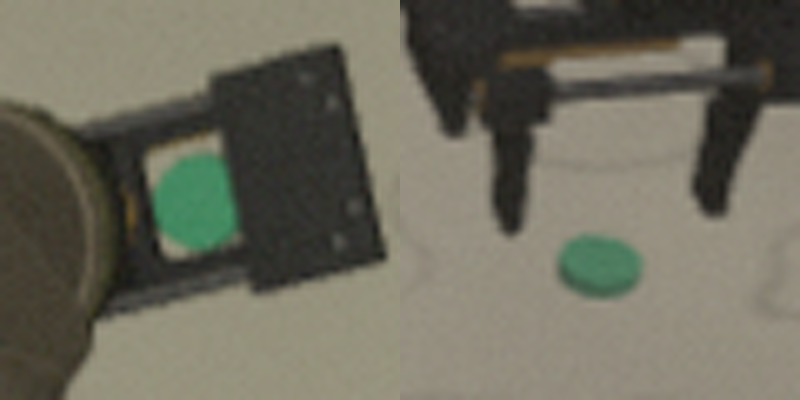

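The glass lies untouched between the open jaws: about (195,200) in the top half, and (600,265) in the scene half, where the fingertips are at (510,230) and (712,212). The tips look set back from the glass, so I'll check the projected TCP before closing.

```bash
python3 - <<'E'
from h import *
s=r.read_state(); R=Ro.from_quat(s["eef_rot"])
c=eyes.camera("scene");t=eyes.camera("top")
for n,p,a,b in(("s",c,324,130),("t",t,116,244)):
  for o in([0,0,0],[0,.041,0],[0,-.041,0]):
    X=s["ee_pos"]+R.apply(o); print(n,o,(proj(p,X)-[a,b])*6.667, proj(p,X))
  print(proj(p,[.3945,.289,.005]), (proj(p,[.3945,.289,.01])-[a,b])*6.667)
E
```

```text
s [0, 0, 0] [194.0557 263.5464] [353.1069 169.53  ]
s [0, 0.041, 0] [102.7231 271.4569] [339.4077 170.7165]
s [0, -0.041, 0] [284.9313 255.6755] [366.7376 168.3494]
[353.4702 169.0114] [197.9618 250.9368]
t [0, 0, 0] [201.5765 193.2494] [146.235 272.986]
t [0, 0.041, 0] [305.2335 166.296 ] [161.7827 268.9432]
t [0, -0.041, 0] [ 97.5428 220.3008] [130.6307 277.0435]
[145.709 273.253] [194.1972 195.8648]
```

Request:
play_rows:
  motion:
    - [0, 0, 0, 0, 0, 0, 20]
    - [0, 0, 0, 0, 0, 0, 20]
    - [0, 0, 0, 0, 0, 0, 20]
    - [0, 0, 0, 0, 0, 0, 20]
    - [0, 0, 0, 0, 0, 0, 20]
  squeeze: 5

```text
time: 5.28
ee_pos: [0.3947, 0.2877, 0.0028]
eef_rot: [0.992, 0.128, 0.0, 0.0]
ft_force: [0.4, -0.9, 0.5]
width: 0.0211
```

```bash
python3 - <<'E'
from h import *
s=r.read_state(); print(s["ee_pos"],s["width"],s["ft_force"])
t=eyes.camera("top"); c=eyes.camera("scene")
im=np.hstack([cv2.resize(cv2.convertScaleAbs(p["image"][b:b+60,a:a+60,::-1],alpha=1.4),(400,400),interpolation=cv2.INTER_CUBIC) for p,a,b in((t,116,244),(c,324,130))])
cv2.imwrite("pics/g2.png",im)
E
```

```text
[0.3947 0.2877 0.0028] 0.02114670794277716 [ 0.4022 -0.8974  0.5011]
```

View pics/g2.png

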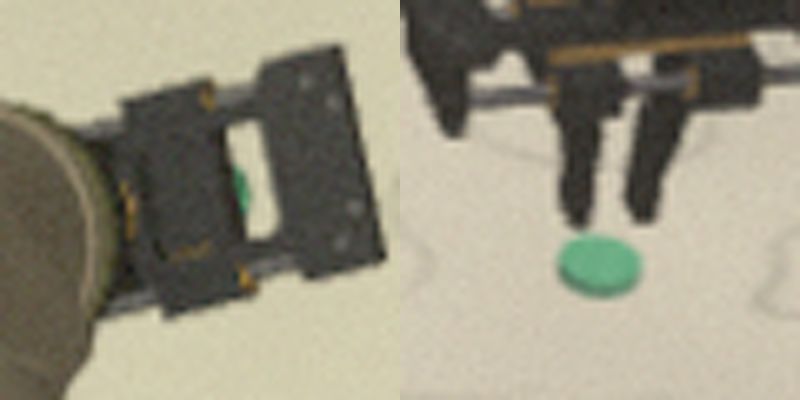

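The fingers closed to 21 mm above the glass. In the scene crop the glass is at (600,265) and the tips at (580,225) and (640,220), so the tips are really well above the bench although the state gives z=3 mm. I'll quantify that offset.

```bash
python3 - <<'E'
from h import *
s=r.read_state(); R=Ro.from_quat(s["eef_rot"])
c=eyes.camera("scene");t=eyes.camera("top")
print("base", proj(c,[0,0,0])*1.5)
for h in(0,.02,.05,.1,.15,.2):
  X=s["ee_pos"]+[0,0,h]; print(h,(proj(t,X)-[116,244])*6.667,(proj(c,X)-[324,130])*6.667+[400,0])
m=(np.array([355.8,163.3]))
for z in(.0,.01,.02,.03,.04): print(z,ray(c,m,z))
q=np.hstack([cv2.resize(p["image"][b:b+150,a:a+130,::-1],(390,450)) for p,a,b in((t,60,170),(c,290,40))])
cv2.imwrite("pics/g3.png",q)
E
```

```text
base [406.5416 153.1826]
0 [202.9475 194.357 ] [592.9966 264.095 ]
0.02 [187.3488 197.7273] [598.9357 227.2777]
0.05 [162.6503 203.0638] [608.0886 170.5377]
0.1 [117.6101 212.7955] [624.0314  71.7062]
0.15 [ 66.9371 223.7442] [640.899  -32.8582]
0.2 [  9.504  236.1536] [ 658.7742 -143.6692]
0.0 [0.358  0.2978 0.    ]
0.01 [0.3721 0.2959 0.01  ]
0.02 [0.3861 0.2941 0.02  ]
0.03 [0.4002 0.2922 0.03  ]
0.04 [0.4142 0.2903 0.04  ]
```

View pics/g3.png

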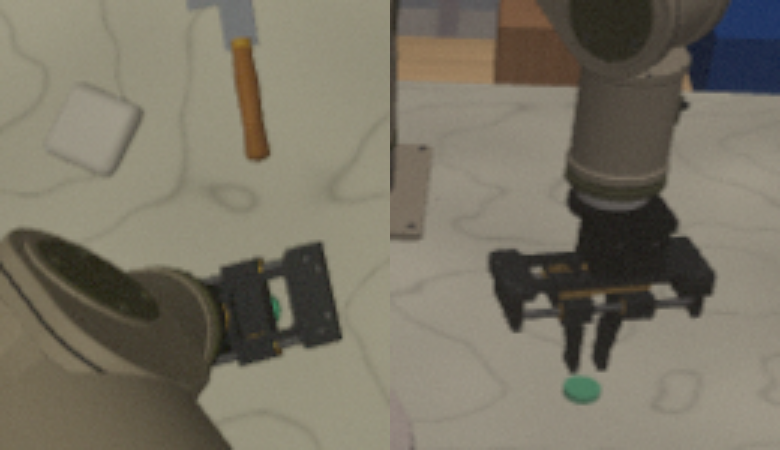

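The scene view shows the fingertips about 25 mm above the bench although z reads 3 mm. I'll open and lower in small steps, watching the force.

Request:
play_rows:
  motion:
    - [0, 0, 0, 0, 0, 0, 70]
    - [0, 0, 0, 0, 0, 0, 70]
    - [0, 0, 0, 0, 0, 0, 70]
    - [0, 0, 0.025, 0, 0, 0, 70]
    - [0, 0, 0.04, 0, 0, 0, 70]

```text
time: 6.1
ee_pos: [0.3945, 0.2876, -0.0056]
eef_rot: [0.992, 0.128, -0.0, 0.0]
ft_force: [0.7, -0.1, 0.9]
width: 0.0574
```

Request:
play_rows:
  motion:
    - [0, 0, 0.015, 0, 0, 0, 70]
    - [0, 0, 0.03, 0, 0, 0, 70]
    - [0, 0, 0.03, 0, 0, 0, 70]

```text
time: 6.48
ee_pos: [0.3945, 0.2877, -0.0114]
eef_rot: [0.992, 0.128, -0.0, 0.0]
ft_force: [0.4, -0.1, -0.6]
width: 0.0611
```

Request:
play_rows:
  motion:
    - [0, 0, 0.015, 0, 0, 0, 70]
    - [0, 0, 0.03, 0, 0, 0, 70]
    - [0, 0, 0.03, 0, 0, 0, 70]

```text
time: 6.85
ee_pos: [0.3944, 0.2877, -0.0175]
eef_rot: [0.992, 0.128, -0.0, 0.0]
ft_force: [-0.1, 0.4, 0.2]
width: 0.061
```

```bash
python3 - <<'E'
from h import *
s=r.read_state(); print(s["ee_pos"],s["width"],s["ft_force"],s["joint_positions"])
t=eyes.camera("top"); c=eyes.camera("scene")
im=np.hstack([cv2.resize(cv2.convertScaleAbs(p["image"][b:b+60,a:a+60,::-1],alpha=1.4),(400,400),interpolation=cv2.INTER_CUBIC) for p,a,b in((t,116,244),(c,324,130))])
cv2.imwrite("pics/g4.png",im)
E
```

```text
[ 0.3944  0.2877 -0.0175] 0.061005926008423444 [-0.0967  0.4056  0.1788] [-0.0203  0.3787 -0.7909  1.99    0.3399  0.908  -2.3038]
```

View pics/g4.png

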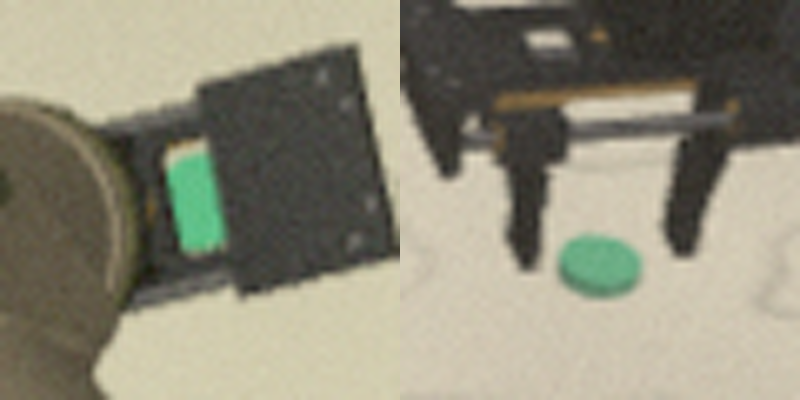

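The fingertips now straddle the glass at its mid-height, at (525,268) and (682,255) with the glass at (600,262). The true tip height is therefore about reported z + 22 mm, and I'll work with relative heights. Now a gentle close.

Request:
play_rows:
  motion:
    - [0, 0, 0, 0, 0, 0, 30]
    - [0, 0, 0, 0, 0, 0, 30]
    - [0, 0, 0, 0, 0, 0, 30]
    - [0, 0, 0, 0, 0, 0, 30]
    - [0, 0, 0, 0, 0, 0, 30]
  squeeze: 5

```text
time: 7.58
ee_pos: [0.3947, 0.2878, -0.0172]
eef_rot: [0.992, 0.128, 0.0, 0.0]
ft_force: [-0.2, -0.1, 0.6]
width: 0.0273
```

Request:
play_rows:
  motion:
    - [0, 0, 0, 0, 0, 0, 60]
    - [0, 0, 0, 0, 0, 0, 70]
    - [0, 0, 0, 0, 0, -0.11, 70]
    - [0, 0, 0, 0, 0, -0.22, 70]
    - [0, 0, 0, 0, 0, -0.33, 70]

```text
time: 8.2
ee_pos: [0.3947, 0.2878, -0.0172]
eef_rot: [0.925, 0.38, 0.0, 0.0]
ft_force: [0.0, -0.4, 0.0]
width: 0.0599
```

Request:
play_rows:
  motion:
    - [0, 0, 0, 0, 0, -0.11, 70]
    - [0, 0, 0, 0, 0, -0.22, 70]
    - [0, 0, 0, 0, 0, -0.33, 70]
    - [0, 0, 0, 0, 0, -0.44, 70]
    - [0, 0, 0, 0, 0, -0.55, 70]

```text
time: 8.82
ee_pos: [0.3947, 0.2877, -0.0172]
eef_rot: [0.681, 0.732, 0.0, 0.0]
ft_force: [0.2, 0.1, 0.0]
width: 0.0609
```

Width 27 mm means the glass was missed again, so the tips are offset in x or z along the viewing ray. I'll look from the rotated pose and check the same offset at the start pose.

```bash
python3 - <<'E'
from h import *
s=r.read_state(); print(s["ee_pos"],s["joint_positions"],s["width"])
t=eyes.camera("top"); c=eyes.camera("scene")
print("start expected x1.5:",proj(c,[.158,-.604,.19])*1.5, [proj(c,[.158,-.604,.19+h])*1.5 for h in(.01,.02,.03)])
for p,a,b in((t,116,244),(c,324,130)):
  for o in(0,.0305,-.0305):
    print([(proj(p,s["ee_pos"]+[o,0,h])-[a,b])*6.667 for h in(.02,.03)])
im=np.hstack([cv2.resize(cv2.convertScaleAbs(p["image"][b:b+60,a:a+60,::-1],alpha=1.4),(400,400),interpolation=cv2.INTER_CUBIC) for p,a,b in((t,116,244),(c,324,130))])
cv2.imwrite("pics/g5.png",im)
E
```

```text
[ 0.3947  0.2877 -0.0172] [ 0.1913  0.4908 -1.0559  1.9814  0.5205  0.9706 -1.0493] 0.06092161905478835
start expected x1.5: [129.1574  96.2073] [array([127.8587,  91.856 ]), array([126.5476,  87.4635]), array([125.2242,  83.0294])]
[array([203.0463, 194.1196]), array([195.3308, 195.7844])]
[array([207.1311, 113.9967]), array([199.4992, 114.8045])]
[array([198.9189, 275.08  ]), array([191.1184, 277.6198])]
[array([192.9074, 264.1249]), array([195.8608, 245.8136])]
[array([195.4284, 306.3845]), array([198.454 , 287.9421])]
[array([190.482 , 223.4659]), array([193.3664, 205.2893])]
```

View pics/g5.png

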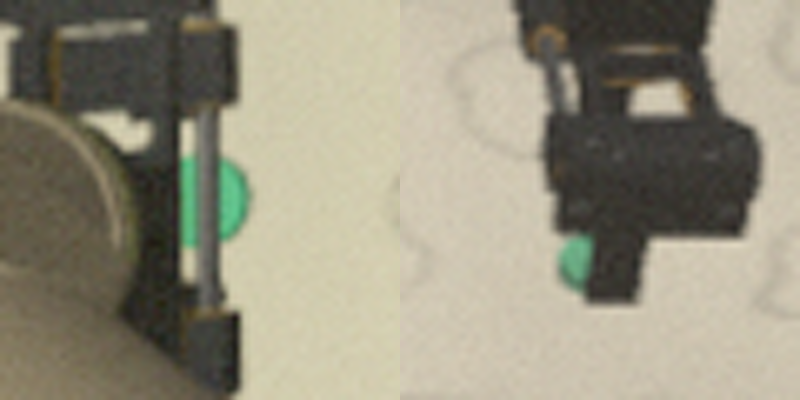

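Here the fingertip's lower edge is at row ~302 and its centre at column ~612 in the scene half, with the glass at (600,262). The start image showed the same offset. The tips sit about 30 mm above reported z and about 4 mm to +y. I'll shift in y and feel downward.

Request:
play_rows:
  motion:
    - [-0.02, 0, 0.01, 0, 0, 0, 70]
    - [-0.02, 0, 0.02, 0, 0, 0, 70]
    - [-0.02, 0, 0.03, 0, 0, 0, 70]
    - [-0.02, 0, 0.03, 0, 0, 0, 70]

```text
time: 9.43
ee_pos: [0.3948, 0.2838, -0.0233]
eef_rot: [0.683, 0.73, -0.0, 0.0]
ft_force: [0.6, 0.9, -0.5]
width: 0.0605
```

Request:
play_rows:
  motion:
    - [0, 0, 0.01, 0, 0, 0, 70]
    - [0, 0, 0.02, 0, 0, 0, 70]
    - [0, 0, 0.02, 0, 0, 0, 70]

```text
time: 9.8
ee_pos: [0.3948, 0.2837, -0.0274]
eef_rot: [0.683, 0.73, -0.0, -0.0]
ft_force: [-0.2, -1.1, 0.9]
width: 0.061
```

Request:
play_rows:
  motion:
    - [0, 0, 0, 0, 0, 0, 30]
    - [0, 0, 0, 0, 0, 0, 30]
    - [0, 0, 0, 0, 0, 0, 30]
    - [0, 0, 0, 0, 0, 0, 30]
    - [0, 0, 0, 0, 0, 0, 30]

```text
time: 10.42
ee_pos: [0.3949, 0.2838, -0.0272]
eef_rot: [0.683, 0.73, -0.0, 0.0]
ft_force: [-0.7, 0.5, 0.4]
width: 0.0353
```

Request:
play_rows:
  motion:
    - [0, 0, 0, 0, 0, 0, 30]
    - [0, 0, 0, 0, 0, 0, 30]

```text
time: 10.68
ee_pos: [0.3949, 0.2838, -0.0272]
eef_rot: [0.683, 0.73, 0.0, 0.0]
ft_force: [-0.1, 0.5, 0.7]
width: 0.0351
```

```bash
python3 - <<'E'
from h import *
s=r.read_state(); print(s["ee_pos"],s["ft_force"],s["width"])
t=eyes.camera("top"); c=eyes.camera("scene")
b,n=blob(t,"g",(146,274),14); print("glass",b,n)
b,n=blob(c,"g",(354,170),14); print("glass",b,n)
E
```

```text
[ 0.3949  0.2838 -0.0272] [-0.0864  0.4688  0.6723] 0.035131509003038366
glass [147.2742 273.5   ] 51
glass [354.9592 170.0612] 20
```

The width of 35.1 mm means the tips are on the upper bevel. I'll open, go 4 mm lower and grip again.

Request:
play_rows:
  motion:
    - [0, 0, 0, 0, 0, 0, 55]
    - [0, 0, 0, 0, 0, 0, 55]
    - [0, 0, 0.01, 0, 0, 0, 55]
    - [0, 0, 0.02, 0, 0, 0, 55]
    - [0, 0, 0.02, 0, 0, 0, 55]

```text
time: 11.4
ee_pos: [0.3948, 0.2837, -0.0314]
eef_rot: [0.683, 0.731, -0.0, -0.0]
ft_force: [-0.7, 0.5, -0.5]
width: 0.0477
```

Request:
play_rows:
  motion:
    - [0, 0, 0, 0, 0, 0, 30]
    - [0, 0, 0, 0, 0, 0, 30]
    - [0, 0, 0, 0, 0, 0, 30]
    - [0, 0, 0, 0, 0, 0, 30]
    - [0, 0, 0, 0, 0, 0, 30]

```text
time: 12.02
ee_pos: [0.395, 0.2838, -0.0311]
eef_rot: [0.683, 0.731, 0.0, 0.0]
ft_force: [-0.3, 0.3, 0.0]
width: 0.0356
```

Request:
play_rows:
  motion:
    - [0, 0, 0, 0, 0, 0, 60]
    - [0, 0, 0, 0, 0, 0, 60]
    - [0, 0, 0, 0, 0, -0.11, 60]
    - [0, 0, 0, 0, 0, -0.22, 60]
    - [0, 0, 0, 0, 0, -0.33, 60]

```text
time: 12.65
ee_pos: [0.395, 0.2837, -0.0312]
eef_rot: [0.47, 0.882, -0.0, 0.0]
ft_force: [0.2, -1.0, -1.2]
width: 0.052
```

Request:
play_rows:
  motion:
    - [0, 0, 0, 0, 0, -0.11, 60]
    - [0, 0, 0, 0, 0, -0.22, 60]
    - [0, 0, 0, 0, 0, -0.33, 60]
    - [0, 0, 0, 0, 0, -0.44, 60]
    - [0, 0, 0, 0, 0, -0.55, 60]

```text
time: 13.28
ee_pos: [0.395, 0.2837, -0.0312]
eef_rot: [0.058, 0.998, -0.0, 0.0]
ft_force: [-0.1, -0.1, -0.4]
width: 0.0522
```

Request:
play_rows:
  motion:
    - [0, 0, 0, 0, 0, -0.1, 60]
    - [0, 0, 0, 0, 0, -0.1, 45]
    - [0, 0, 0, 0, 0, -0.1, 30]
    - [0, 0, 0, 0, 0, -0.1, 30]
    - [0, 0, 0, 0, 0, -0.1, 30]

```text
time: 13.9
ee_pos: [0.395, 0.2837, -0.0311]
eef_rot: [-0.017, 1.0, -0.0, 0.0]
ft_force: [0.4, -0.4, -0.8]
width: 0.0353
```

```bash
python3 - <<'E'
from h import *
s=r.read_state(); print(s["ee_pos"],s["ft_force"],s["width"],s["eef_rot"],s["joint_positions"])
t=eyes.camera("top"); c=eyes.camera("scene")
b,n=blob(t,"g",(146,274),14); print("glass",b,n)
b,n=blob(c,"g",(354,170),14); print("glass",b,n)
E
```

```text
[ 0.395   0.2837 -0.0311] [ 0.3639 -0.3632 -0.7954] 0.03527889549953832 [-0.0175  0.9998 -0.0002  0.0002] [ 0.3599  0.7241 -1.309   1.9888  0.8057  1.0922  0.2911]
glass [nan nan] 0
glass [351.9847 169.2431] 99h.py:20: RuntimeWarning: invalid value encountered in divide
  return np.array([(w*xx).sum(),(w*yy).sum()])/w.sum(), (w>0).sum()
```

Request:
play_rows:
  motion:
    - [0, 0, -0.05, 0, 0, 0, 30]
    - [0, 0, -0.15, 0, 0, 0, 30]
    - [0, 0, -0.3, 0, 0, 0, 30]
    - [0, 0, -0.45, 0, 0, 0, 30]
    - [0, 0, -0.5, 0, 0, 0, 30]

```text
time: 14.62
ee_pos: [0.3956, 0.2846, 0.0712]
eef_rot: [-0.018, 1.0, 0.0, 0.001]
ft_force: [0.6, 0.2, -0.1]
width: 0.035
```

Request:
play_rows:
  motion:
    - [-0.03, -0.15, 0, 0, 0, 0, 30]
    - [-0.06, -0.3, 0, 0, 0, 0, 30]
    - [-0.09, -0.45, 0, 0, 0, 0, 30]
    - [-0.12, -0.6, 0, 0, 0, 0, 30]
    - [-0.15, -0.75, 0, 0, 0, 0, 30]

```text
time: 15.25
ee_pos: [0.4302, 0.1338, 0.0689]
eef_rot: [-0.018, 1.0, -0.0, -0.0]
ft_force: [0.7, -0.1, 0.2]
width: 0.0352
```

```bash
python3 - <<'E'
from h import *
s=r.read_state(); print(s["ee_pos"],s["ft_force"],s["width"],s["joint_positions"])
t=eyes.camera("top"); c=eyes.camera("scene"); X=s["ee_pos"]; X[2]+=.036
for p in(t,c):
  q=proj(p,X); b,n=blob(p,"g",q,18); print("glass",b,n,"exp",q)
E
```

```text
[0.4302 0.1338 0.0689] [ 0.7271 -0.1394  0.2412] 0.03518276542116827 [ 0.8855  0.4033 -1.4477  1.998   0.4454  1.1324  0.8549]
glass [nan nan] 0 exp [200.566  260.5359]
glass [299.9546 144.1504] 105 exp [301.2051 143.7824]h.py:20: RuntimeWarning: invalid value encountered in divide
  return np.array([(w*xx).sum(),(w*yy).sum()])/w.sum(), (w>0).sum()
```

The glass is carried (seen in the scene view at 299.9,144). j3 is close to its limit of -1.47, so I'll rotate the wrist back to relieve it.

Request:
play_rows:
  motion:
    - [0, 0, 0, 0, 0, 0.1, 30]
    - [0, 0, 0, 0, 0, 0.2, 30]
    - [0, 0, 0, 0, 0, 0.3, 30]
    - [0, 0, 0, 0, 0, 0.4, 30]
    - [0, 0, 0, 0, 0, 0.5, 30]

```text
time: 15.98
ee_pos: [0.4299, 0.1356, 0.0689]
eef_rot: [0.368, 0.93, -0.0, -0.0]
ft_force: [-0.4, 0.1, 0.1]
width: 0.0355
```

```bash
python3 - <<'E'
from h import *
s=r.read_state(); print(s["ee_pos"],s["ft_force"],s["width"],s["joint_positions"])
E
```

```text
[0.4299 0.1356 0.0689] [-0.3505  0.065   0.0715] 0.03553727859700476 [ 0.7773  0.2725 -1.2792  1.9997  0.2967  1.0807  0.1825]
```

Request:
play_rows:
  motion:
    - [-0.125, -0.09, 0, 0, 0, 0.1, 30]
    - [-0.25, -0.18, 0, 0, 0, 0.2, 30]
    - [-0.375, -0.27, 0, 0, 0, 0.3, 30]
    - [-0.5, -0.36, 0, 0, 0, 0.4, 30]
    - [-0.625, -0.449, 0, 0, 0, 0.5, 30]

```text
time: 16.6
ee_pos: [0.4605, -0.0162, 0.0689]
eef_rot: [0.696, 0.718, -0.0, 0.0]
ft_force: [0.5, -0.3, -0.1]
width: 0.0356
```

Request:
play_rows:
  motion:
    - [0, 0, 0.03, 0, 0, 0, 30]
    - [0, 0, 0.05, 0, 0, 0, 30]
    - [0, 0, 0.05, 0, 0, 0, 30]

```text
time: 16.98
ee_pos: [0.4601, -0.0146, 0.0585]
eef_rot: [0.693, 0.721, -0.0, -0.0]
ft_force: [0.2, 0.4, -0.6]
width: 0.0354
```

```bash
python3 - <<'E'
from h import *
s=r.read_state(); print(s["ee_pos"],s["eef_rot"],s["ft_force"],s["width"],s["joint_positions"])
t=eyes.camera("top"); c=eyes.camera("scene"); X=s["ee_pos"]+[0,0,.036]
for p in(t,c):
  q=proj(p,X); b,n=blob(p,"g",q,18); print("glass",b,n,"exp",q, "port",proj(p,[.4596,-.0133,.054]))
im=np.hstack([cv2.resize(cv2.convertScaleAbs(p["image"][b:b+60,a:a+60,::-1],alpha=1.4),(400,400),interpolation=cv2.INTER_CUBIC) for p,a,b in((t,234,218),(c,217,115))])
cv2.imwrite("pics/p1.png",im)
E
```

```text
[ 0.4601 -0.0146  0.0585] [ 0.6932  0.7207 -0.0001 -0.0004] [ 0.1882  0.4146 -0.5698] 0.03537670773350937 [ 0.9208  0.2397 -1.0634  1.9915  0.2416  1.0455 -0.2144]
glass [nan nan] 0 exp [264.3573 247.7986] port [263.4223 248.0854]
glass [250.3833 150.2611] 22 exp [246.3883 149.5986] port [247.4114 161.4728]h.py:20: RuntimeWarning: invalid value encountered in divide
  return np.array([(w*xx).sum(),(w*yy).sum()])/w.sum(), (w>0).sum()
```

View pics/p1.png

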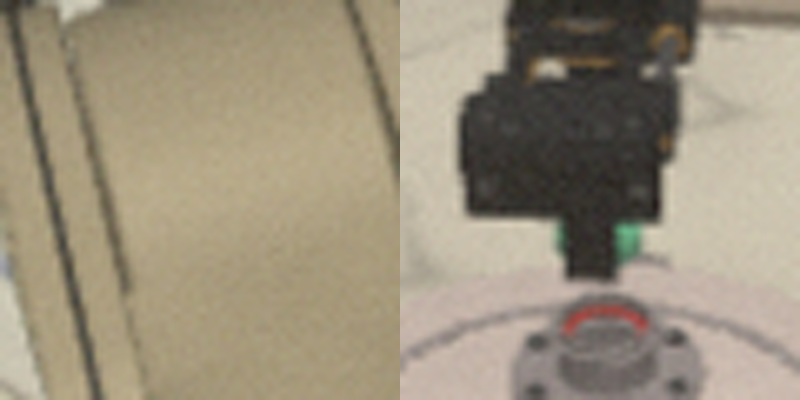

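The scene half shows the glass in the jaws, with edges at columns 558 and 640 and centre ~599. The neck is at ~606 and the gasket arc at ~(606,320), so the lateral error is within about 1.5 mm. The underside is at reported z + 31 mm, so the rim is at reported z ≈ 0.023. I'll descend by feel.

Request:
play_rows:
  motion:
    - [0, 0, 0.05, 0, 0, 0, 30]
    - [0, 0, 0.1, 0, 0, 0, 30]
    - [0, 0, 0.15, 0, 0, 0, 30]
    - [0, 0, 0.163, 0, 0, 0, 30]
    - [0, 0, 0.163, 0, 0, 0, 30]

```text
time: 17.7
ee_pos: [0.4605, -0.0158, 0.0261]
eef_rot: [0.694, 0.72, -0.0, -0.0]
ft_force: [0.1, 0.5, -1.1]
width: 0.0355
```

Request:
play_rows:
  motion:
    - [0, 0, 0.008, 0, 0, 0, 30]
    - [0, 0, 0.014, 0, 0, 0, 30]
    - [0, 0, 0.02, 0, 0, 0, 30]
    - [0, 0, 0.02, 0, 0, 0, 30]

```text
time: 18.2
ee_pos: [0.4606, -0.016, 0.0222]
eef_rot: [0.694, 0.72, -0.0, 0.0]
ft_force: [-0.6, 0.2, -0.4]
width: 0.0354
```

Request:
play_rows:
  motion:
    - [0.007, -0.002, 0, 0, 0, 0, 30]
    - [0.007, -0.002, 0.005, 0, 0, 0, 30]
    - [0.007, -0.002, 0.01, 0, 0, 0, 30]
    - [0.007, -0.002, 0.01, 0, 0, 0, 30]

```text
time: 18.7
ee_pos: [0.4603, -0.0143, 0.0214]
eef_rot: [0.694, 0.72, -0.0, 0.0]
ft_force: [-9.2, -0.1, 22.4]
width: 0.0353
```

Request:
play_rows:
  motion:
    - [0, 0, 0.005, 0, 0, 0, 30]
    - [0, 0, 0.01, 0, 0, 0, 30]
    - [0, 0, 0.01, 0, 0, 0, 30]

```text
time: 19.08
ee_pos: [0.4605, -0.0144, 0.021]
eef_rot: [0.694, 0.72, -0.001, 0.001]
ft_force: [-19.6, -0.3, 50.4]
width: 0.0357
```

50 N is too much. Probably the fingertips are on the rim, because the 5 N grip can pass only a few newtons through the glass. I'll back up at once.

Request:
play_rows:
  motion:
    - [0, 0, -0.02, 0, 0, 0, 30]
    - [0, 0, -0.028, 0, 0, 0, 30]
    - [0, 0, -0.028, 0, 0, 0, 30]

```text
time: 19.45
ee_pos: [0.4601, -0.0146, 0.0237]
eef_rot: [0.694, 0.72, -0.0, 0.0]
ft_force: [-0.2, 0.3, -0.1]
width: 0.0359
```

```bash
python3 - <<'E'
from h import *
s=r.read_state(); print(s["ee_pos"],s["eef_rot"],s["ft_force"],s["torque"],s["width"],s["joint_positions"])
c=eyes.camera("scene")
cv2.imwrite("pics/p2.png",cv2.resize(cv2.convertScaleAbs(c["image"][135:185,217:277,::-1],alpha=1.4),(720,600),interpolation=cv2.INTER_CUBIC))
E
```

```text
[ 0.4601 -0.0146  0.0237] [ 0.6944  0.7196 -0.      0.    ] [-0.2167  0.3422 -0.0994] [-0.0326 -0.1103  0.0638] 0.03586654602478422 [ 0.874   0.3024 -1.0286  2.023   0.3118  0.982  -0.2753]
```

View pics/p2.png

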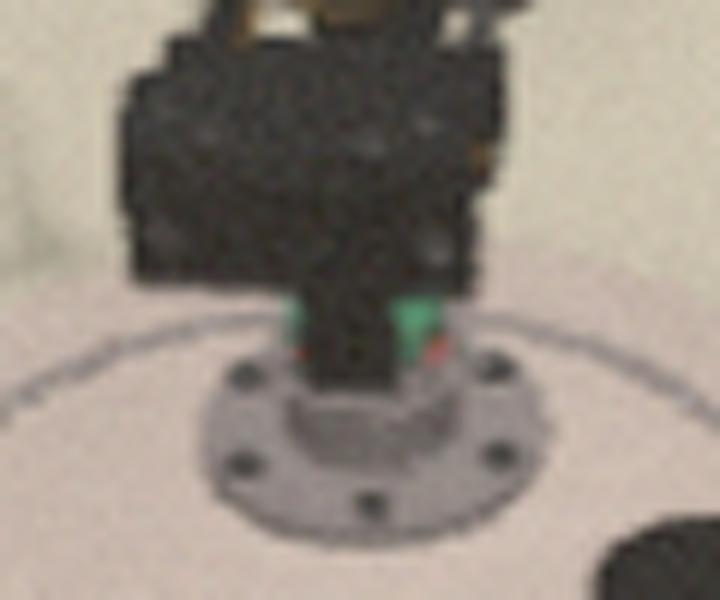

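The front fingertip is at the rim (350,385). The glass, columns 290-440, is centred about 8 px left of the neck, 288-458, or roughly 1.5 mm. I'll correct that and lower to light contact.

Request:
play_rows:
  motion:
    - [0.006, -0.0025, 0, 0, 0, 0, 30]
    - [0.006, -0.0025, 0.004, 0, 0, 0, 30]
    - [0.006, -0.0025, 0.0065, 0, 0, 0, 30]
    - [0.006, -0.0025, 0.0065, 0, 0, 0, 30]

```text
time: 20.0
ee_pos: [0.4596, -0.0134, 0.0225]
eef_rot: [0.694, 0.72, -0.0, -0.0]
ft_force: [-0.5, -0.6, -0.3]
width: 0.0357
```

Request:
play_rows:
  motion:
    - [0, 0, 0.003, 0, 0, 0, 30]
    - [0, 0, 0.003, 0, 0, 0, 30]

```text
time: 20.25
ee_pos: [0.4596, -0.0134, 0.0219]
eef_rot: [0.694, 0.72, -0.0, 0.0]
ft_force: [-0.1, -0.7, -0.7]
width: 0.0356
```

Request:
play_rows:
  motion:
    - [0, 0, 0, 0, 0, 0, 46]
    - [0, 0, 0, 0, 0, 0, 50]
    - [0, 0, 0, 0, 0, 0, 50]
    - [0, 0, 0, 0, 0, 0, 50]

```text
time: 20.75
ee_pos: [0.4596, -0.0134, 0.0219]
eef_rot: [0.694, 0.72, -0.0, 0.0]
ft_force: [0.6, -0.2, 0.4]
width: 0.0432
```

```bash
python3 - <<'E'
from h import *
s=r.read_state(); print(s["ee_pos"],s["ft_force"],s["width"])
c=eyes.camera("scene")
im=c["image"].astype(int); g=im[...,1]-np.maximum(im[...,0],im[...,2])
for y in range(154,172): print(y,' '.join("%3d"%v for v in g[y,236:260]),'|',' '.join("%3d"%v for v in (im[...,0]-im[...,1])[y,236:260]))
E
```

```text
[ 0.4596 -0.0134  0.0219] [ 0.6112 -0.1858  0.4483] 0.043164276826457994
154  -4  -1  -4  -1  -5  -3  -1  -1  -5  -2  -2  -3  -3  -3  -2  -4  -2  -3  -1  -5  -3  -6  -9  -6 |   4   1   4   1   5   3   1   1   5   2   2   3   3   3   2   4   2   3   1   5   3   6   9   6
155  -4  -3  -2   0  -2  -2  -2   0  -5  -3  -3  -2  -4  -1  -1  -4  -2  -2  -2  -6  -3  -8  -8  -8 |   4   3   2   0   2   2   2   0   5   3   3   2   4   1   1   4   2   2   2   6   3   8   8   8
156  -4  -5  -1  -7  -3  -2  -3  -2  -1  -2  -3  -1  -4  -4   0  -1  -3  -2  -3  -1  -3  -9 -13 -11 |   4   5   1   7   3   2   3   2   1   2   3   1   4   4   0   1   3   2   3   1   3   9  13  11
157  -1  -3  -5  -3  -1  -3  -3  -2  -5  -2  -3  -3  -3  -5  -5  -3  -3   0  -2  -6  -4  -8 -11 -11 |   1   3   5   3   1   3   3   2   5   2   3   3   3   5   5   3   3   0   2   6   4   8  11  11
158  -5  -3  -2  -3  -4  -2  -3  -2   0  -3  -5  -3  -2  -2  -3  -2   0  -4  -2  -3  -2  -9 -11 -14 |   5   3   2   3   4   2   3   2   0   3   5   3   2   2   3   2   0   4   2   3   2   9  11  14
159  -6  -7  -7  -7  -4  -1  -4  -4  
[... 1836 characters left out ...]
  -5  -9 |   7   7   7   8   7   5   5   1   5   2   3   4   5   2   3   5   4   5   6   7   8   8   5   9
169  -6  -7  -3  -7  -5  -6  -4  -5  -5  -5  -5  -6  -3  -6  -6  -6  -5  -4  -5  -9  -6  -8  -7  -7 |   6   7   3   7   5   6   4   5   5   5   5   6   3   6   6   6   5   4   5   9   6   8   7   7
170  -6  -6  -6  -7  -5  -5  -4  -6  -5  -6  -4  -6  -5  -5  -8  -6  -5  -5  -5  -6  -9  -9  -7  -8 |   6   6   6   7   5   5   4   6   5   6   4   6   5   5   8   6   5   5   5   6   9   9   7   8
171  -8  -8  -9  -7  -5  -6  -6  -5  -4  -7  -6  -6  -7  -4  -4  -5  -6  -4  -5  -8  -8  -8  -5  -6 |   8   8   9   7   5   6   6   5   4   7   6   6   7   4   4   5   6   4   5   8   8   8   5   6
```

The red gasket is now hidden and the green sits lower, so the glass seems to have dropped in. I'll raise, head to the ring, and look from both cameras.

Request:
play_rows:
  motion:
    - [0, 0, -0.05, 0, 0, 0, 55]
    - [0, 0, -0.15, 0, 0, 0, 70]
    - [0, 0, -0.3, 0, 0, 0, 100]
    - [0, 0, -0.4, 0, 0, 0, 100]
    - [0, 0, -0.4, 0, 0, 0, 100]

```text
time: 21.42
ee_pos: [0.4607, -0.0135, 0.1036]
eef_rot: [0.694, 0.72, 0.0, 0.001]
ft_force: [-0.4, -0.1, -0.5]
width: 0.0799
```

Request:
play_rows:
  motion:
    - [-0.14, 0.07, 0, 0, 0, 0, 100]
    - [-0.28, 0.14, 0, 0, 0, 0, 100]
    - [-0.42, 0.21, 0, 0, 0, 0, 100]
    - [-0.56, 0.29, 0, 0, 0, 0, 100]
    - [-0.69, 0.36, 0, 0, 0, 0, 100]

```text
time: 22.05
ee_pos: [0.5366, -0.1496, 0.101]
eef_rot: [0.694, 0.72, -0.0, -0.001]
ft_force: [-0.2, -0.2, 0.4]
width: 0.0874
```

```bash
python3 - <<'E'
from h import *
s=r.read_state(); print(s["ee_pos"],s["joint_positions"])
t=eyes.camera("top"); c=eyes.camera("scene")
for p,q in((t,(263.4,248)),(c,(247.4,162))):
  b,n=blob(p,"g",q,14); print("glass",b,n,ray(p,b,.057),"red",blob(p,"r",q,10)[1])
# ring octagon orientation from top
im=p["image"]
im=t["image"].astype(float); m=((im[...,0]-im[...,2])>35).astype(np.uint8)
yy,xx=np.mgrid[:384,:512]; m[np.hypot(xx-365,yy-190)>16]=0
w=np.clip(im[...,0]-im[...,2]-20,0,40); w[np.hypot(xx-365,yy-190)>17]=0
c0=np.array([(w*xx).sum(),(w*yy).sum()])/w.sum(); print("ring",c0,m.sum(),ray(t,c0,.012))
big=cv2.resize(t["image"][170:210,345:385],None,fx=8,fy=8,interpolation=cv2.INTER_CUBIC).astype(float)
W=((big[...,0]-big[...,2])>30).astype(np.uint8)
cs,_=cv2.findContours(W,cv2.RETR_EXTERNAL,cv2.CHAIN_APPROX_NONE); k=max(cs,key=cv2.contourArea)[:,0].astype(float)
A=k/8+[345,170]-.4375
P=np.array([ray(t,a,.0155)[:2] for a in A])
from scipy.optimize import least_squares
def f(v):
  d=P-v[:2]; a=np.arctan2(d[:,1],d[:,0])-v[2]; a=(a+np.pi/8)%(np.pi/4)-np.pi/8
  return np.hypot(*d.T)*np.cos(a)-v[3]
for a0 in(0,.2,.4,.6):
  r_=least_squares(f,[*P.mean(0),a0,.029],loss="soft_l1",f_scale=.001); print(r_.x[:2],np.degrees(r_.x[2])%45,r_.x[3],r_.cost*1e6)
im=np.hstack([cv2.resize(p["image"][b:b+36,a:a+36,::-1],(400,400),interpolation=cv2.INTER_CUBIC) for p,a,b in((t,245,230),(c,229,144))])
cv2.imwrite("pics/p3.png",im)
E
```

```text
[ 0.5366 -0.1496  0.101 ] [ 0.9733  0.4093 -0.9532  1.7154  0.3547  1.2033 -0.0356]
glass [263.5425 248.1421] 177 [ 0.4595 -0.0135  0.057 ] red 2
glass [247.3637 161.8832] 84 [ 0.4657 -0.0123  0.057 ] red 15
ring [365.6826 189.7952] 17 [ 0.6139 -0.2858  0.012 ]
[ 0.6159 -0.2972] 1.7961358840083101 0.052198716030186984 7962.585279892682
[ 0.6159 -0.2963] 5.088079172923528 0.052178425457431885 7959.4632725346855
[ 0.6159 -0.2963] 5.088325382157016 0.05217840584804894 7959.463260330998
[ 0.6159 -0.2972] 1.8692118786083967 0.05219712711596643 7962.589583768784
```

View pics/p3.png

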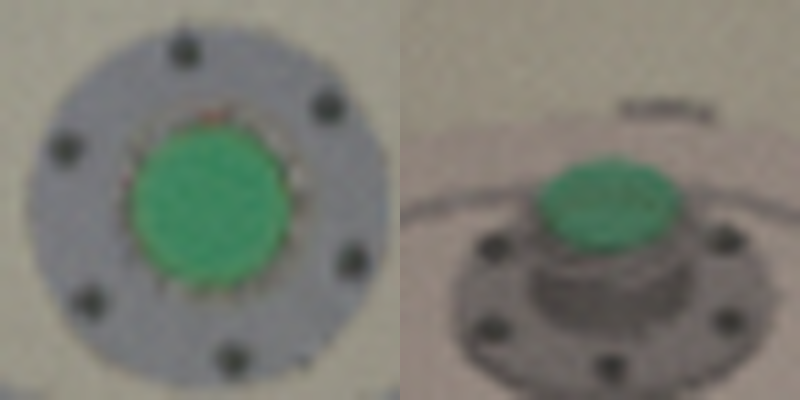

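The picture shows the glass seated flat and centred in the bore: top half (212,203), scene half (608,203), with only a thin red sliver. Next is the ring's orientation, from the earlier clean crop.

```bash
python3 - <<'E'
from h import *
from scipy.optimize import least_squares
t=eyes.camera("top")
big=cv2.imread("pics/c.png")[0:360,360:720,::-1].astype(float)
D=big[...,0]-big[...,2]
print(np.median(D),D.max())
for th in(40,50,60):
  W=(D>th).astype(np.uint8)
  cs,_=cv2.findContours(W,cv2.RETR_EXTERNAL,cv2.CHAIN_APPROX_NONE); k=max(cs,key=cv2.contourArea)[:,0].astype(float)
  A=(k+.5)/6-.5+[335,160]
  P=np.array([ray(t,a,.0155)[:2] for a in A])
  def f(v):
    d=P-v[:2]; a=np.arctan2(d[:,1],d[:,0])-v[2]; a=(a+np.pi/8)%(np.pi/4)-np.pi/8
    return np.hypot(*d.T)*np.cos(a)-v[3]
  for a0 in(0,.4):
    r_=least_squares(f,[*P.mean(0),a0,.029],loss="soft_l1",f_scale=.001); print(th,r_.x[:2],np.degrees(r_.x[2])%45,r_.x[3],r_.cost*1e6)
E
```

```text
24.0 106.0
40 [ 0.6142 -0.2843] 36.29250446152371 0.030182989215296135 41.87399164882254
40 [ 0.6142 -0.2843] 36.2925041180285 0.03018298920901408 41.87399164882088
50 [ 0.6142 -0.2845] 36.467232776948194 0.029482578233946427 30.213272694413178
50 [ 0.6142 -0.2845] 36.39414156054013 0.02948217401378621 30.20796014068693
60 [ 0.6142 -0.2845] 36.50870204829309 0.028923548136351684 28.78761562022064
60 [ 0.6142 -0.2845] 36.50870086572688 0.02892354812884531 28.78761562021989
```

Request:
play_rows:
  motion:
    - [-0.14, 0.07, 0, 0, 0, -0.11, 100]
    - [-0.28, 0.14, 0.05, 0, 0, -0.22, 100]
    - [-0.42, 0.22, 0.15, 0, 0, -0.33, 100]
    - [-0.56, 0.29, 0.25, 0, 0, -0.44, 100]
    - [-0.687, 0.363, 0.3, 0, 0, -0.55, 100]

```text
time: 22.82
ee_pos: [0.6137, -0.283, 0.0404]
eef_rot: [0.326, 0.945, 0.0, -0.001]
ft_force: [0.0, 0.0, -0.1]
width: 0.0874
```

Request:
play_rows:
  motion:
    - [0, 0, 0, 0, 0, -0.11, 100]
    - [0, 0, 0, 0, 0, -0.22, 100]
    - [0, 0, 0, 0, 0, -0.332, 100]
    - [0, 0, 0, 0, 0, -0.332, 100]

```text
time: 23.32
ee_pos: [0.6139, -0.2822, 0.0416]
eef_rot: [0.075, 0.997, 0.001, -0.0]
ft_force: [0.0, -0.4, 0.0]
width: 0.087
```

```bash
python3 - <<'E'
from h import *
s=r.read_state(); print(s["ee_pos"],s["joint_positions"]); R=Ro.from_quat(s["eef_rot"]).as_matrix(); print(R, np.degrees(np.arctan2(R[1,0],R[0,0])))
print(tool(np.array([.6142,-.2843,-.024])-s["ee_pos"]))
E
```

```text
[ 0.6139 -0.2822  0.0416] [ 1.0423  0.8068 -1.051   1.4333  0.7052  1.3074  1.3657]
[[-0.9889  0.1488 -0.0002]
 [ 0.1488  0.9889  0.0011]
 [ 0.0003  0.001  -1.    ]] 171.44183070310578
[-0.0034 -0.0105  0.3282]
```

Request:
play_rows:
  motion:
    - [-0.003, -0.01, 0.08, 0, 0, 0, 100]
    - [-0.003, -0.01, 0.18, 0, 0, 0, 100]
    - [-0.003, -0.01, 0.28, 0, 0, 0, 100]
    - [-0.003, -0.01, 0.34, 0, 0, 0, 100]
    - [-0.003, -0.01, 0.353, 0, 0, 0, 100]

```text
time: 23.95
ee_pos: [0.6138, -0.2851, -0.0299]
eef_rot: [0.075, 0.997, 0.0, -0.001]
ft_force: [0.7, 0.3, 0.5]
width: 0.0869
```

Request:
play_rows:
  motion:
    - [0, 0, 0, 0, 0, 0, 60]
    - [0, 0, 0, 0, 0, 0, 60]
    - [0, 0, 0, 0, 0, 0, 60]
    - [0, 0, 0, 0, 0, 0, 60]
  squeeze: 10

```text
time: 24.45
ee_pos: [0.6145, -0.2856, -0.0283]
eef_rot: [0.075, 0.997, -0.0, 0.0]
ft_force: [-0.7, 0.6, 1.4]
width: 0.0583
```

Request:
play_rows:
  motion:
    - [0, 0, 0, 0, 0, 0, 55]
    - [0, 0, 0, 0, 0, 0, 55]
    - [0, 0, 0, 0, 0, 0, 55]
  squeeze: 30

```text
time: 24.82
ee_pos: [0.6145, -0.2856, -0.0283]
eef_rot: [0.075, 0.997, -0.0, 0.0]
ft_force: [-2.0, -0.2, 5.0]
width: 0.0576
```

Request:
play_rows:
  motion:
    - [0, 0, -0.05, 0, 0, 0, 55]
    - [0, 0, -0.15, 0, 0, 0, 55]
    - [0, 0, -0.3, 0, 0, 0, 55]
    - [0, 0, -0.45, 0, 0, 0, 55]
    - [0, 0, -0.5, 0, 0, 0, 55]

```text
time: 25.45
ee_pos: [0.6154, -0.2855, 0.0744]
eef_rot: [0.075, 0.997, -0.001, 0.002]
ft_force: [-0.8, 1.0, -2.1]
width: 0.0573
```

Request:
play_rows:
  motion:
    - [0.08, 0.1, 0, 0, 0, 0, 55]
    - [0.18, 0.23, 0, 0, 0, 0, 55]
    - [0.28, 0.36, 0, 0, 0, 0, 55]
    - [0.38, 0.49, 0, 0, 0, 0, 55]
    - [0.4845, 0.615, 0, 0, 0, 0, 55]

```text
time: 26.08
ee_pos: [0.5359, -0.1484, 0.0711]
eef_rot: [0.075, 0.997, -0.0, -0.0]
ft_force: [0.0, -0.4, -0.7]
width: 0.0577
```

```bash
python3 - <<'E'
from h import *
s=r.read_state(); print(s["ee_pos"],s["ft_force"],s["torque"],s["joint_positions"])
print(tool(np.array([.4596,-.0134,.0717])-s["ee_pos"]))
E
```

```text
[ 0.5359 -0.1484  0.0711] [ 0.0148 -0.3569 -0.7381] [ 0.0939 -0.0433 -0.0133] [ 1.1266  0.5826 -1.2035  1.742   0.5768  1.2277  1.1934]
[ 0.4776  0.6107 -0.003 ]
```

Request:
play_rows:
  motion:
    - [0.1, 0.12, 0, 0, 0, 0, 55]
    - [0.2, 0.25, 0, 0, 0, 0, 55]
    - [0.3, 0.38, 0, 0, 0, 0, 55]
    - [0.4, 0.52, 0, 0, 0, 0, 55]
    - [0.4776, 0.611, 0, 0, 0, 0, 55]

```text
time: 26.7
ee_pos: [0.4595, -0.013, 0.0712]
eef_rot: [0.074, 0.997, -0.0, -0.0]
ft_force: [0.7, 0.6, -0.8]
width: 0.0572
```

Request:
play_rows:
  motion:
    - [0, 0, 0.06, 0, 0, 0, 55]
    - [0, 0, 0.12, 0, 0, 0, 55]
    - [0, 0, 0.17, 0, 0, 0, 55]
    - [0, 0, 0.17, 0, 0, 0, 55]
    - [0, 0, 0.17, 0, 0, 0, 55]

```text
time: 27.32
ee_pos: [0.4608, -0.0143, 0.0374]
eef_rot: [0.075, 0.997, 0.0, 0.0]
ft_force: [-0.9, -0.1, -1.1]
width: 0.0574
```

```bash
python3 - <<'E'
from h import *
s=r.read_state(); print(s["ee_pos"],s["ft_force"],s["torque"],s["joint_positions"])
print(tool(np.array([.4596,-.0134,s["ee_pos"][2]])-s["ee_pos"]))
c=eyes.camera("scene"); im=c["image"].astype(int)
d=im[...,0]-im[...,2]; x=s["ee_pos"]+[0,0,.0283+.00775]; q=proj(c,x); print(q)
for y in range(146,170): print(y,' '.join("%3d"%v for v in d[y,230:264]))
E
```

```text
[ 0.4608 -0.0143  0.0374] [-0.9463 -0.1015 -1.0665] [ 0.0462 -0.1597  0.036 ] [ 1.0934  0.4327 -1.316   2.0044  0.4796  1.0729  0.9799]
[0.0064 0.0033 0.    ]
[246.7569 156.0084]
146  18  11   8   7   8   8   5   9  18  21  20  22  20  22  23  20  20  20  21  21  21  20  20  20  19  19   7   4   7   6   4   9  10  17
147  19  17   6   3   5   3   3  10  18  22  19  21  21  22  19  21  20  23  19  18  20  21  19  20  19  13   8   8   4   8   6   7  17  22
148  19  15   7   5   7   6   3   5  15  21  21  20  22  24  27  27  28  27  27  26  22  24  22  20  22  16   4   6   3   6   5   8  18  21
149  22  17  10   4   7   6   7   7  17  20  22  26  26  38  52  60  74  67  64  58  46  40  34  27  26  18   8   7   6   3   8  13  19  21
150  20  20  14   9   4   5   6   8  20  27  40  53  59  67  66  61  61  64  65  66  68  71  71  69  52  33   9   7   8   6   5  12  18  21
151  19  23  14   8   7   6   5   9  48  69  72  66  63  65  64  67  66  65  63  63  63  64  65  67  72  55  18   5   4   6   4  17  22  22
152  19  21  19   9   6   7   7  32  62  69  66  63  61  61  58  61  55  51  55  
[... 1738 characters left out ...]

165  21  21  19  18  20  17  11   4   6   7  12  17  19  23  27  33  42  44  39  33  20   4  -1   4   9  11   7   8   4   7  15  20  19  20
166  21  20  19  19  20  12   8   4   6   9   8   9   8   6   1  -6  -1   3   1  -1   3   4   6   8  11   7   9   7   5   7  13  17  19  19
167  21  21  19  21  14  11   9   7   7   9   5   9  10   8   7   8  11  11   7  10   9   6   9   8   9   9   9   9  11  11   9  12  18  19
168  22  20  19  20  14  11   9  11   9   8   9   9  10   7   8  11  10   9   8   9   9   7   9   8  10   8  10  10   9  10   9  11  17  22
169  21  17  21  17  12  12  10  11  10   9  10   7   7   8   7   9   7   8   6  11   9   8   5   9   7   7   7   9  10  10   8  11  14  19
```

Request:
play_rows:
  motion:
    - [0.006, 0.003, 0.02, 0, 0, 0, 55]
    - [0.006, 0.003, 0.04, 0, 0, 0, 55]
    - [0.006, 0.003, 0.05, 0, 0, 0, 55]
    - [0.006, 0.003, 0.05, 0, 0, 0, 55]

```text
time: 27.88
ee_pos: [0.4593, -0.0136, 0.0272]
eef_rot: [0.075, 0.997, -0.0, -0.0]
ft_force: [-0.5, -0.4, -0.8]
width: 0.0577
```

Request:
play_rows:
  motion:
    - [0, 0, 0.006, 0, 0, 0, 55]
    - [0, 0, 0.012, 0, 0, 0, 55]
    - [0, 0, 0.012, 0, 0, 0, 55]

```text
time: 28.25
ee_pos: [0.4594, -0.0136, 0.0249]
eef_rot: [0.075, 0.997, -0.0, -0.0]
ft_force: [0.5, -0.6, -0.6]
width: 0.0579
```

Request:
play_rows:
  motion:
    - [0, 0, 0.005, 0, 0, 0, 55]
    - [0, 0, 0.005, 0, 0, 0, 55]

```text
time: 28.5
ee_pos: [0.4594, -0.0136, 0.0239]
eef_rot: [0.075, 0.997, -0.0, -0.0]
ft_force: [-0.1, 0.3, -1.1]
width: 0.0583
```

Request:
play_rows:
  motion:
    - [0, 0, 0.005, 0, 0, 0, 55]
    - [0, 0, 0.005, 0, 0, 0, 55]

```text
time: 28.75
ee_pos: [0.4594, -0.0136, 0.0229]
eef_rot: [0.075, 0.997, -0.0, -0.0]
ft_force: [0.7, -0.5, -0.7]
width: 0.0574
```

Request:
play_rows:
  motion:
    - [0, 0, 0.005, 0, 0, 0, 55]
    - [0, 0, 0.005, 0, 0, 0, 55]

```text
time: 29.0
ee_pos: [0.4594, -0.0136, 0.0219]
eef_rot: [0.075, 0.997, -0.0, -0.0]
ft_force: [-0.2, -0.2, -1.2]
width: 0.0579
```

Request:
play_rows:
  motion:
    - [0, 0, 0.005, 0, 0, 0, 55]
    - [0, 0, 0.005, 0, 0, 0, 55]

```text
time: 29.25
ee_pos: [0.4595, -0.0136, 0.0209]
eef_rot: [0.075, 0.997, -0.0, 0.0]
ft_force: [-0.4, -0.4, -1.0]
width: 0.0576
```

Request:
play_rows:
  motion:
    - [0, 0, 0.004, 0, 0, 0, 55]
    - [0, 0, 0.004, 0, 0, 0, 55]

```text
time: 29.5
ee_pos: [0.4595, -0.0136, 0.0207]
eef_rot: [0.075, 0.997, -0.0, -0.0]
ft_force: [-5.0, -0.9, 10.1]
width: 0.0575
```

Contact is at z≈0.0209, so the ring rests on the thread 4.9 mm below the rim. I'll start turning clockwise along the helix.

Request:
play_rows:
  motion:
    - [0, 0, 0.001, 0, 0, 0.05, 55]
    - [0, 0, 0.003, 0, 0, 0.1, 55]
    - [0, 0, 0.0045, 0, 0, 0.15, 55]
    - [0, 0, 0.006, 0, 0, 0.2, 55]
    - [0, 0, 0.006, 0, 0, 0.2, 55]

```text
time: 30.12
ee_pos: [0.4604, -0.0136, 0.0196]
eef_rot: [0.23, 0.973, -0.0, 0.001]
ft_force: [1.7, 0.3, 6.3]
width: 0.0575
```

```bash
cat > st.py <<'E'
from h import *
s=r.read_state(); R=Ro.from_quat(s["eef_rot"]).as_matrix()
print("yaw %.2f"%np.degrees(np.arctan2(R[1,0],R[0,0])),s["ee_pos"]*1e3,"F",s["ft_force"],"M",s["torque"],"w",s["width"],"t",s["time"]); print(s["joint_positions"])
E
python3 st.py
```

```text
yaw 153.46 [460.4494 -13.6477  19.5979] F [1.7335 0.276  6.3398] M [-0.2422 -0.4537  0.0678] w 0.057539268960279145 t 30.125
[ 1.0162  0.4089 -1.2183  2.0227  0.4551  1.0176  0.6834]
```

It sinks at the expected rate, so the thread has caught. Continuing.

Request:
play_rows:
  motion:
    - [0, 0, 0.0015, 0, 0, 0.05, 55]
    - [0, 0, 0.003, 0, 0, 0.1, 55]
    - [0, 0, 0.0045, 0, 0, 0.15, 55]
    - [0, 0, 0.006, 0, 0, 0.2, 55]
    - [0, 0, 0.006, 0, 0, 0.2, 55]

```text
time: 30.75
ee_pos: [0.4604, -0.0137, 0.0184]
eef_rot: [0.379, 0.926, 0.0, 0.001]
ft_force: [1.0, -0.8, 7.0]
width: 0.0578
```

```bash
python3 st.py
```

```text
yaw 135.49 [460.4276 -13.7293  18.3737] F [ 0.9931 -0.7998  6.9505] M [-0.3294 -0.3375  0.0298] w 0.05775135993555533 t 30.75
[ 0.967   0.3719 -1.1518  2.025   0.4074  0.9971  0.4067]
```

Request:
play_rows:
  motion:
    - [0, 0, 0.0015, 0, 0, 0.05, 55]
    - [0, 0, 0.003, 0, 0, 0.1, 55]
    - [0, 0, 0.003, 0, 0, 0.1, 55]

```text
time: 31.12
ee_pos: [0.4604, -0.0138, 0.0178]
eef_rot: [0.45, 0.893, 0.0, 0.001]
ft_force: [1.7, -1.1, 6.9]
width: 0.0577
```

Request:
play_rows:
  motion:
    - [0, 0, 0.0015, 0, 0, 0.05, 55]
    - [0, 0, 0.003, 0, 0, 0.1, 55]
    - [0, 0, 0.003, 0, 0, 0.1, 55]

```text
time: 31.5
ee_pos: [0.4604, -0.0139, 0.0172]
eef_rot: [0.519, 0.855, 0.0, 0.001]
ft_force: [1.2, -1.3, 7.3]
width: 0.0576
```

Underside is now 8.5 mm below the rim, in the range where it can meet the glass. I'll keep checking each step.

Request:
play_rows:
  motion:
    - [0, 0, 0.0015, 0, 0, 0.05, 55]
    - [0, 0, 0.003, 0, 0, 0.1, 55]
    - [0, 0, 0.003, 0, 0, 0.1, 55]

```text
time: 31.88
ee_pos: [0.4603, -0.014, 0.0166]
eef_rot: [0.584, 0.811, 0.0, 0.001]
ft_force: [1.6, -2.4, 8.0]
width: 0.0576
```

```bash
python3 st.py
```

```text
yaw 108.48 [460.3441 -13.9922  16.5586] F [ 1.5532 -2.3652  7.9976] M [-0.4844 -0.208  -0.0273] w 0.057629751324794594 t 31.875
[ 0.8906  0.3289 -1.055   2.0287  0.348   0.9738 -0.0188]
```

Request:
play_rows:
  motion:
    - [0, 0, 0.0012, 0, 0, 0.05, 55]
    - [0, 0, 0.0025, 0, 0, 0.1, 55]
    - [0, 0, 0.0025, 0, 0, 0.1, 55]

```text
time: 32.25
ee_pos: [0.4601, -0.0139, 0.0159]
eef_rot: [0.646, 0.763, 0.0, 0.001]
ft_force: [0.6, -1.1, 6.5]
width: 0.058
```

```bash
python3 st.py
```

```text
yaw 99.48 [460.1058 -13.8824  15.9351] F [ 0.6123 -1.0766  6.5126] M [-0.4026 -0.1187 -0.0512] w 0.05800172850153024 t 32.25
[ 0.8653  0.3173 -1.0244  2.0301  0.3307  0.9677 -0.1628]
```

Request:
play_rows:
  motion:
    - [0, 0, 0.0015, 0, 0, 0.05, 55]
    - [0, 0, 0.003, 0, 0, 0.1, 55]
    - [0, 0, 0.003, 0, 0, 0.1, 55]

```text
time: 32.62
ee_pos: [0.4602, -0.0137, 0.0155]
eef_rot: [0.704, 0.71, 0.0, 0.001]
ft_force: [-0.3, -1.1, 9.5]
width: 0.0581
```

```bash
python3 st.py
```

```text
yaw 90.50 [460.1696 -13.6744  15.4808] F [-0.2885 -1.1198  9.473 ] M [-0.2703  0.0034 -0.0458] w 0.05814446170628566 t 32.625
[ 0.84    0.307  -0.9947  2.0312  0.315   0.9621 -0.3078]
```

It sank only 0.45 mm and the force rose by 3 N, so it has probably met the glass. I'll turn without commanding descent to tell.

Request:
play_rows:
  motion:
    - [0, 0, 0, 0, 0, 0.05, 55]
    - [0, 0, 0, 0, 0, 0.1, 55]
    - [0, 0, 0, 0, 0, 0.1, 55]

```text
time: 33.0
ee_pos: [0.4602, -0.0135, 0.0155]
eef_rot: [0.758, 0.653, 0.0, 0.001]
ft_force: [-0.5, -0.9, 9.3]
width: 0.058
```

```bash
python3 st.py
```

```text
yaw 81.50 [460.2252 -13.5153  15.4884] F [-0.4707 -0.9486  9.2994] M [-0.1486 -0.0434 -0.0109] w 0.058045548702249095 t 33.0
[ 0.816   0.2967 -0.9662  2.032   0.2992  0.9578 -0.4529]
```

Confirmed: no sinking, so the ring is on the glass and in the slack. I'll take off my own downward press so that it doesn't mask the clamp.

Request:
play_rows:
  motion:
    - [0, 0, -0.002, 0, 0, 0.05, 55]
    - [0, 0, -0.004, 0, 0, 0.05, 55]
    - [0, 0, -0.004, 0, 0, 0.05, 55]

```text
time: 33.38
ee_pos: [0.4599, -0.0134, 0.0158]
eef_rot: [0.782, 0.623, 0.0, 0.0]
ft_force: [2.2, 0.3, 3.2]
width: 0.0576
```

```bash
python3 st.py
```

```text
yaw 77.06 [459.9419 -13.4494  15.8448] F [2.2128 0.309  3.2099] M [-0.0018 -0.6525  0.0197] w 0.05756422615407516 t 33.375
[ 0.8054  0.291  -0.9532  2.0326  0.2903  0.9566 -0.5233]
```

Request:
play_rows:
  motion:
    - [0, 0, 0, 0, 0, 0.05, 55]
    - [0, 0, 0, 0, 0, 0.1, 55]
    - [0, 0, 0, 0, 0, 0.1, 55]

```text
time: 33.75
ee_pos: [0.4595, -0.0134, 0.0155]
eef_rot: [0.829, 0.56, 0.0, -0.0]
ft_force: [2.0, 0.9, 0.5]
width: 0.0576
```

```bash
python3 st.py
```

```text
yaw 68.04 [459.45   -13.3686  15.5474] F [1.9565 0.8961 0.5275] M [ 0.1217 -0.5955 -0.0311] w 0.057601785457385334 t 33.75
[ 0.7818  0.2822 -0.9255  2.034   0.2762  0.9532 -0.6701]
```

The thread is biting: z drops while my press falls off. The clamp estimate is about 8 to 9 N, so a little more.

Request:
play_rows:
  motion:
    - [0, 0, 0.0005, 0, 0, 0.03, 55]
    - [0, 0, 0.0015, 0, 0, 0.06, 55]
    - [0, 0, 0.0015, 0, 0, 0.06, 55]

```text
time: 34.12
ee_pos: [0.4594, -0.0133, 0.0153]
eef_rot: [0.854, 0.52, 0.0, -0.0]
ft_force: [2.4, 1.6, 0.5]
width: 0.0576
```

```bash
python3 st.py
```

```text
yaw 62.70 [459.4399 -13.3071  15.27  ] F [2.3965 1.5546 0.5204] M [ 0.3671 -0.6058  0.1815] w 0.05761738727677851 t 34.125
[ 0.7679  0.2779 -0.9096  2.0347  0.269   0.9508 -0.7579]
```

The clamp estimates from z, bite angle and force agree at about 12 to 18 N, which is snug. I'll stop turning, release and withdraw upward.

Request:
play_rows:
  motion:
    - [0, 0, 0, 0, 0, 0, 75]
    - [0, 0, 0, 0, 0, 0, 90]
    - [0, 0, 0, 0, 0, 0, 100]
    - [0, 0, 0, 0, 0, 0, 100]

```text
time: 34.62
ee_pos: [0.4593, -0.0137, 0.0153]
eef_rot: [0.855, 0.519, -0.0, -0.0]
ft_force: [0.4, 0.2, -1.3]
width: 0.0843
```

Request:
play_rows:
  motion:
    - [0, 0, -0.1, 0, 0, 0, 100]
    - [0, 0, -0.3, 0, 0, 0, 100]
    - [0, 0, -0.5, 0, 0, 0, 100]
    - [0, 0, -0.7, 0, 0, 0, 100]
    - [0, 0, -0.7, 0, 0, 0, 100]

```text
time: 35.25
ee_pos: [0.4612, -0.0137, 0.1579]
eef_rot: [0.855, 0.519, 0.002, 0.002]
ft_force: [-0.4, -0.3, -0.8]
width: 0.0872
```

```bash
python3 st.py; python3 - <<'E'
from h import *
print(tool(np.array([.0,-.2,0])))
E
```

```text
yaw 62.53 [461.1802 -13.67   157.9441] F [-0.4046 -0.3183 -0.7595] M [-0.0303 -0.0542  0.0113] w 0.08724678130171054 t 35.25
[ 0.8908  0.0504 -0.9679  1.881   0.0464  1.2278 -0.5714]
[-0.8873  0.4613  0.0018]
```

Forces are zero after release and the gripper is clear. I'll move aside for one last look.

Request:
play_rows:
  motion:
    - [-0.15, 0.15, 0, 0, 0, 0, 100]
    - [-0.35, 0.35, 0, 0, 0, 0, 100]
    - [-0.55, 0.5, 0, 0, 0, 0, 100]
    - [-0.75, 0.6, 0, 0, 0, 0, 100]
    - [-0.9, 0.65, 0, 0, 0, 0, 100]

```text
time: 35.88
ee_pos: [0.491, -0.2352, 0.1538]
eef_rot: [0.855, 0.518, -0.0, -0.001]
ft_force: [0.3, 0.3, -0.4]
width: 0.087
```

```bash
python3 - <<'E'
from h import *
t=eyes.camera("top"); c=eyes.camera("scene")
for p,q in((t,(263.4,248)),(c,(247.4,162))): print("glass",blob(p,"g",q,14))
im=np.hstack([cv2.resize(p["image"][b:b+44,a:a+44,::-1],(400,400),interpolation=cv2.INTER_CUBIC) for p,a,b in((t,241,226),(c,225,138))])
cv2.imwrite("pics/f.png",im)
E
```

```text
glass (array([263.6515, 248.1959]), np.int64(102))
glass (array([247.2428, 160.98  ]), np.int64(35))
```

View pics/f.png

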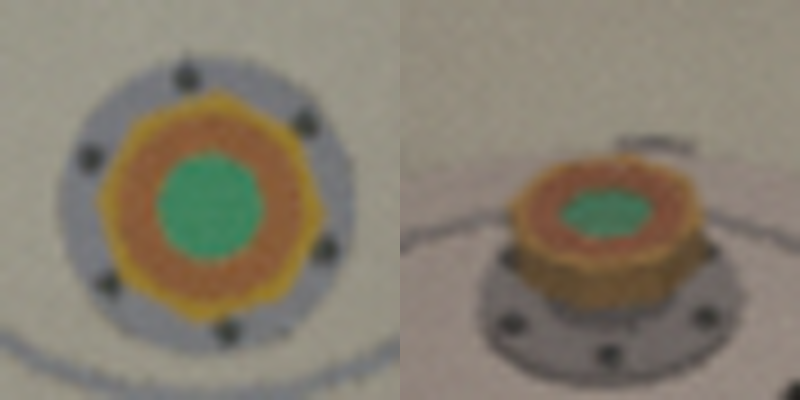

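The ring sits level on the neck, at (212,205) in the top half and (605,230) in the scene half, with the glass centred and whole in its window. Handing in.

```bash
python3 -c "
from bench import job; print(job.close_job())"
```

```text
the job is handed in; nothing more can be done
None
```

The new sight glass is in the port, clamped by the brass ring at an estimated 12 to 18 N (snug is 10 to 20 N). I handed the job in at about 36 s.

- **Glass:** it dropped into the bore onto the gasket. The picture taken then showed it flat and centred.
- **Ring:** it caught the thread at once and sank at the expected rate. It met the glass about 10 mm below the rim, took up the slack, bit, and I stopped there.
- **Last checks:** after release the wrist force read about zero. The final pictures show the ring level and the glass whole and centred in its window. I never went near the old glass or the other things, though I did not check them again at the end.

**What went wrong or disagreed:**
- **Height reading:** the fingertips were really about 33 mm higher than the reported height, so the first two grasps closed on nothing. I then worked by touch and relative heights.
- **50 N press:** on the first try at inserting the glass, the wrist read 50 N for a moment. I judged this to be the fingertips on the port's rim, since the 5 N grip could pass little of it to the glass, and no crack shows in the pictures. I cannot rule out that some of that load reached the glass.
- **Clamp force:** this is worked out from depth, turn angle and force, not measured. I did no tug test on the ring.

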